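Set the iris of the microscope lamp base to the pegged mark, then switch on the lamp

TASK

On the microscope's lamp base, gently push the upright lever pin around its arc with the fingertips until the pointer on the opposite side of the iris ring points squarely at the tall peg on the scale, not at one of the low studs. Only when the ring is set and standing still, press the lamp button beside it fully down and let it spring back up, leaving the ring on its mark. Leave the slide box, the oil bottle and the loose objective standing where they are.

Things in the scene. Friction and masses are not known exactly. Their poses are not given: they have to be found in the camera images.
- base: fixed grey-blue lamp base of a microscope, 220 mm (x) by 275 mm (y) by 55 mm high. Origin: on the table, straight below the ring's turning axis; the housing spans x -110 to +110 mm and y -170 to +105 mm in its own frame. z up. The lever is on its -x side, the scale with peg and studs on its +x side
- iris: black ring, 116 mm across, top 17 mm above the housing, turning about its vertical axis. Origin: on that axis at the housing's top, 55 mm above the table; its own -x axis points along the lever, its +x axis along the pointer. It turns up to 1.05 rad either way from the base's own x axis (then end stops), needs about 0.2 N m (2 N at the pin) and stays where it is left. More than 25 N on it is rough
- pin_top (a point): top of the aluminium lever pin, the part to push: upright, 14 mm in diameter, 95 mm from the ring's axis, its top 105 mm above the table. It stands on a flat radial arm (10 mm wide, top 70 mm above the table); the pin is free above 70 mm, with only the flat housing top at 55 mm beside it
- aim (a point): where the pointer aims: on the pointer's centre line, 14 mm ahead of its nose, 84 mm from the ring's axis, straight across the ring from the lever. The pointer is a small aluminium nose, 4 mm wide at the tip, fixed to the ring. When the ring is set exactly, this point lies on the peg's axis seen from above. The point is 66 mm above the table
- peg: tall steel peg, 12 mm in diameter, 30 mm high, standing on the housing's top at one of four places of the scale, 84 mm from the ring's axis (angles -0.75, -0.40, 0.40 or 0.75 rad from the base's own +x axis, counted counter-clockwise from above). Fixed. Origin: its foot, 55 mm above the table. The other three places have low steel studs, 8 mm in diameter and 4 mm high
- lamp_top (a point): middle of the top face of the lamp button, round, 28 mm in diameter, in a black housing on the -y side of the lamp base (20 mm towards +x and 132 mm towards -y from the ring's axis); presses straight down
- lamp (a joint): travel of the lamp button: 0 up, 0.006 m fully down; a spring returns it, about 5 N when fully down
- slide_box: bystander: closed grey and white slide box, 85 x 65 x 34 mm, origin under its centre, loose beside the lamp base on its -y side
- oil: bystander: small amber bottle with a black cap, 36 mm in diameter, 75 mm high, origin under its centre, loose on the +y side
- objective: bystander: steel microscope objective standing on end, 25 mm in diameter, 46 mm high, origin under its centre, loose on the +y side

How it is judged:
On the way, in this order (a step that is already met when the one before it is completed fails the run):
1. the ring stands still with its pointer on the tall peg (horizontal distance between aim and peg below 0.005 m and angular speed of iris below 0.05 rad/s), for 0.3 s.
2. the lamp button is pressed fully down (value of joint lamp above 0.0048 m), for 0.05 s.
At the end, for the whole second after the job is handed in: the aim point lies within 5 mm of the peg's axis seen from above, the ring at rest, the lamp button back up (within 1.5 mm) after being pressed, and the bystanders within 15 mm of where they stood (all of step 1 and value of joint lamp below 0.0015 m and distance of each of slide_box, oil, objective from where it was at the start of the episode below 0.015 m); the robot touches nothing.
It fails at once if a bystander was moved or lifted more than 15 mm (distance of any of slide_box, oil, objective from where it was at the start of the episode above 0.015 m).
It fails at once if a bystander was tipped over (angle between any of slide_box, oil, objective's own z axis and vertical above 0.4 rad).
It fails at once if the ring or its lever was pushed or squeezed with more than 25 N (contact force between iris and the fingers above 25 N).
It fails at once if the lamp button was pressed while the ring was off its mark (value of joint lamp above 0.003 m and horizontal distance between aim and peg above 0.006 m).
It also fails if it takes over 43 s, if anything falls off the work surface, if the arm or the gripper's body presses on something with over 40 N, if the wrist force passes 120 N, or if a joint passes its speed limit or range.

ROBOT

A 7-joint arm with a two-finger parallel gripper is mounted at the origin on the work surface. World frame = base frame: x ahead of the robot, y to its left, z up, the work surface at z = 0. Lengths are in m, angles in rad, forces in N, time in s.
With the tool pointing down it reaches from about 0.425 to 0.825 m from the base axis. Payload 3.6 kg.
Tool frame: the origin (TCP) lies on the mounting face of the last link; the fingertips stand 186 mm ahead of it and the grasp point (between the pads) lies 167 mm ahead of it; z points along the fingers, y is the line along which they close (so a half turn about z gives the same grasp; the last joint's range is limited). The gripper opens to 93 mm and grips with 3 to 60 N. Pads are 15 mm wide; open, the fingers measure 128 mm over their backs; the gripper's body (75 mm by 188 mm) begins 65 mm behind the grasp point.
Start: joints at [1.25, 0.615, -0.013, 1.423, 0.008, 1.103, -0.04], TCP at [0.189, -0.622, 0.405] pointing down, gripper open.
Joint ranges: [-3.12, 3.12], [-0.3, 2.06], [-1.34, 1.32], [0.26, 2.42], [-1.36, 4.5], [0.01, 1.98], [-2.84, 2.84]. Speed limits (rad/s): [2.79, 2.79, 3.14, 3.14, 3.14, 3.14, 3.14].

INTERFACE

Orientations are given as [roll, pitch, yaw] about the fixed x, y, z axes, in that order (R = Rz(yaw) Ry(pitch) Rx(roll)).
In Python, from cell import manip gives the robot as it stands.
- The arm moves only by the tool move_arm, never from a script. Its argument "steps" is a list of rows, each a list of 7 numbers: the shift along the tool's x, y, z scaled (see below), then the turn, a rotation vector about the tool's x, y, z scaled (see below), then the closure, from -1 (fully open) to 1 (shut). In form: [[tx, ty, tz, ax, ay, az, claw], ...]. A call has 1 to 12 rows; each row is the pose to reach, as a shift and turn from the pose commanded when the call began, along the tool's axes at that moment; what a row does not reach only later rows make up. The controller multiplies each number of a shift by 50 cm and each number of a turn by 60 degrees. A row lasts 1/12 s, in which the tool goes at most 41.7 mm and 7.16 degrees, less where a joint would pass 70% of its speed; a pose out of reach is approached as far as the arm can. A call with a number of a shift or a turn outside -1 to 1 is refused whole. A call with a gripper value outside its range is refused whole. The fingers move at their own pace and stop on an object; "grip_force" is the grip in N (left out, the last holds). Time passes only in rows, so rows that repeat a pose let the fingers close. It gives the time, the measured TCP pose, the force, the opening and the grip force at its end, in the units of the state.
- manip.state(): the state, without advancing time (a new reading comes with each control period).
- manip.read_camera(name): name is "scene" or "top" or "wrist"; returns a dict with "pixels" (480x640x3 uint8, red, green, blue), "fx", "fy", "cx", "cy" (pixels), "dist" ([k1, k2, p1, p2, k3] as OpenCV has them; the pictures are not rectified), "pose" (4x4, takes a point from camera to world coordinates); the wrist camera has in their place "hand_eye" (4x4, takes a point from camera to tool coordinates, whose origin is the TCP and whose axes are the flange's). Camera axes: x right, y down, z forward; pixel columns grow to the right and rows downward; lengths in m; the calibration is good to about 2 mm. A picture is of the moment at which its call begins: read the wrist's pose just before it. There is no depth.
- manip.hand_in(): hands the job in; it is judged then, once.
Trained networks look in a picture, given as the dict that the camera call returned (one of the last four; its "shot" number tells which), for a name from the list of things; names that differ only in an ending like _2 or _b are one class to them, and where a whole thing is asked for, a point or a joint stands for the part that bears it (a point fixed in the world has none). Each returns a list of dicts, best first, with "p" (0 to 1); they miss things now and then, are a little off and sometimes report something else, mostly with a low value. They report only what shows in the picture. A call takes as long as a camera call.
- manip.find_in(picture, label): "uv" ([column, row] in pixels, amid what is visible of it).
- manip.place_of(picture, label): "uv" ([column, row] in pixels: a listed point, or the origin of a listed thing).
The state is a dict: "time_s": time; "qpos": joint angles; "dq": joint speeds; "tau": joint torques, N m; "tool_pos": TCP position; "tool_rot": TCP orientation; "ft_force": force on the tool from outside, world axes, zero at the start; "moment": the same for the moment, N m; "grip_width": opening from 0.0 (shut) to 1.0 (fully open); "grasp_force": force on a finger pad.
Only numpy, scipy, OpenCV 4.12 (cv2) and the standard library are available. Lean on these libraries where they do the work, as an engineer would, in place of code of your own. Each camera call takes 0.05 s, during which the arm holds its last target. There are 200 camera calls.

## Working session

There is one attempt and no reset: what is moved stays moved. The work goes in short steps, Python scripts to look and compute and a tool call to move; the robot and the scene stay as the last step left them, time stands still between calls to the robot, and variables do not carry over. Pictures are saved under pics/ and viewed, at most 10 in all, crops included, and the job is handed in when it is done.

Besides the shell and the picture viewer there is one more tool, called after "Call:" in YAML: its name, and indented under it one key for each argument. move_arm: Moves the arm, as the interface text tells. Shifts and turns lie within -1 to 1; 1 stands for 50 cm of shift or 60 degrees of turn. Its arguments: {"type":"object","properties":{"steps":{"type":"array","items":{"type":"array","items":{"type":"number"}}},"grip_force":{"type":"number"}},"required":["steps"]}

```bash
mkdir -p pics
cat > h.py <<'E'
import numpy as np, cv2
from cell import manip
from scipy.spatial.transform import Rotation as R
def ray(p,uv,T=None):
    K=np.array([[p['fx'],0,p['cx']],[0,p['fy'],p['cy']],[0,0,1]])
    n=cv2.undistortPoints(np.array([[uv]],float),K,np.array(p['dist']))[0,0]
    T=np.array(p['pose']) if T is None else T
    return T[:3,3],T[:3,:3]@np.array([n[0],n[1],1])
def atz(p,uv,z,T=None):
    o,d=ray(p,uv,T); return o+d*(z-o[2])/d[2]
def shot(n,f=None):
    p=manip.read_camera(n)
    if f: cv2.imwrite('pics/'+f,p['pixels'][:,:,::-1])
    return p
E
python3 - <<'E'
from h import *
s=manip.state();print(s['time_s'],s['tool_pos'],s['tool_rot'],s['ft_force'])
H={'base':0,'iris':.055,'pin_top':.105,'aim':.066,'peg':.055,'lamp_top':None,'slide_box':0,'oil':0,'objective':0}
for c in ('top','scene'):
    p=shot(c,c+'1.png')
    print(c,np.array(p['pose'])[:3,3].round(3))
    for l,z in H.items():
        for d in manip.place_of(p,l)[:2]:
            print(l,np.round(d['uv'],1),round(d['p'],2),atz(p,d['uv'],.06 if z is None else z).round(4))
print(manip.state()['time_s'])
E
```

```text
0.0 [ 0.18878993 -0.62164538  0.40359422] [-3.13904251e+00  4.58219313e-05  2.94902076e-01] [-0.12730095  0.5574189   0.51726737]
top [0.48  0.03  1.098]
base [299.2 240.6] 0.87 [0.5771 0.0792 0.    ]
iris [297.4 238.4] 0.82 [0.5768 0.0805 0.055 ]
pin_top [296.4 286.5] 0.57 [0.4772 0.0784 0.105 ]
aim [306.5 197.9] 0.75 [0.6604 0.0627 0.066 ]
aim [303.  239.2] 0.6 [0.5743 0.0685 0.066 ]
peg [283.3 199.6] 0.44 [0.6581 0.1117 0.055 ]
peg [412.7 260.9] 0.41 [ 0.5332 -0.1599  0.055 ]
lamp_top [361.9 224.7] 0.63 [ 0.6068 -0.053   0.06  ]
slide_box [413.9 260. ] 0.89 [ 0.538  -0.1726  0.    ]
oil [217.2 253.5] 0.53 [0.5461 0.2592 0.    ]
objective [223.  217.3] 0.57 [0.6264 0.2488 0.    ]
scene [1.036 0.363 0.576]
base [329.7 277.6] 0.86 [0.5837 0.0776 0.    ]
pin_top [365.9 200.8] 0.97 [0.4834 0.0844 0.105 ]
aim [291.6 272.8] 0.9 [0.6597 0.056  0.066 ]
peg [323.5 289.8] 0.46 [0.6532 0.1108 0.055 ]
lamp_top [258.2 224.4] 0.69 [ 0.5941 -0.0657  0.06  ]
slide_box [239.7 213.8] 0.58 [ 0.5379 -0.1676  0.    ]
oil [432.1 308.5] 0.92 [0.549  0.2523 0.    ]
objective [412.3 339.9] 0.8 [0.6221 0.2519 0.    ]
1.0
```

View pics/top1.png

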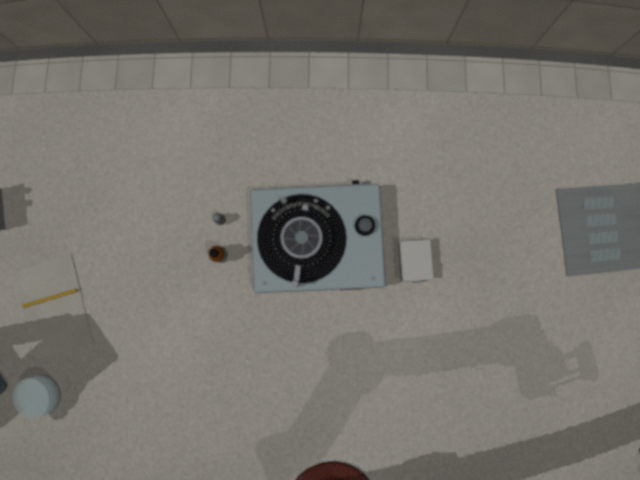

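View pics/scene1.png

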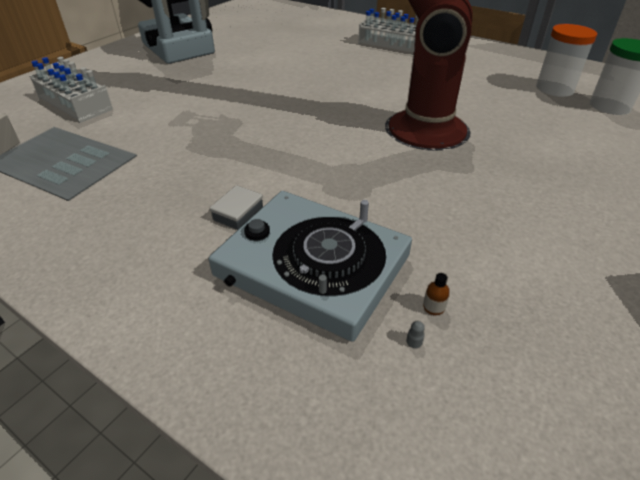

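The top view shows the ring centre near (301,239), the pin near (296,283), the pointer near (306,206) and the peg near (283,200). The lamp is at (366,225). In the scene view the peg is at (323,285), in what looks like the +0.40 slot. I'll get the wrist camera over it to measure this more closely.

```bash
cat >> h.py <<'E'
def rows(targets,yaws,s=None):
    "targets: world TCP positions, yaws: tool yaw (pointing down); scaled numbers from current pose"
    s=s or manip.state(); R0=R.from_euler('xyz',s['tool_rot'])
    for t,y in zip(targets,yaws):
        d=R0.inv().apply(np.array(t)-s['tool_pos'])/.5
        r=(R0.inv()*R.from_euler('xyz',[np.pi,0,y])).as_rotvec()/np.radians(60)
        print(np.round(d,4),np.round(r,4))
def wristT(p,s): 
    T=np.eye(4);T[:3,:3]=R.from_euler('xyz',s['tool_rot']).as_matrix();T[:3,3]=s['tool_pos'];return T@np.array(p['hand_eye'])
E
python3 - <<'E'
from h import *
p=shot('wrist');print(np.array(p['hand_eye']).round(3),p['fx'])
rows([[.43,-.42,.42],[.52,.05,.42]],[.15,.05])
E
```

```text
[[ 0.001 -0.968 -0.252  0.069]
 [ 1.     0.     0.001  0.   ]
 [-0.001 -0.252  0.968  0.022]
 [ 0.     0.     0.     1.   ]] 432.5670083504609
[ 0.5788 -0.2463 -0.0305] [-1.000e-04 -0.000e+00  1.383e-01]
[ 1.0242 -1.0935 -0.0304] [-1.000e-04 -0.000e+00  2.338e-01]
```

Call:
move_arm:
  steps:
    - [0.15,-0.06,-0.01,0,0,0.04,-1]
    - [0.29,-0.12,-0.02,0,0,0.07,-1]
    - [0.43,-0.18,-0.03,0,0,0.1,-1]
    - [0.58,-0.25,-0.03,0,0,0.14,-1]
    - [0.62,-0.33,-0.03,0,0,0.14,-1]
    - [0.66,-0.41,-0.03,0,0,0.15,-1]
    - [0.7,-0.49,-0.03,0,0,0.16,-1]
    - [0.74,-0.57,-0.03,0,0,0.17,-1]
    - [0.78,-0.65,-0.03,0,0,0.18,-1]
    - [0.82,-0.72,-0.03,0,0,0.19,-1]
    - [0.86,-0.8,-0.03,0,0,0.2,-1]
    - [0.86,-0.8,-0.03,0,0,0.2,-1]

```text
time_s: 2.05
tool_pos: [0.4544, -0.2135, 0.4195]
tool_rot: [3.141, -0.001, 0.085]
ft_force: [1.1, -0.3, 0.4]
grip_width: 0.998
grasp_force: 0.0
```

Run:
```python
from h import *
s=manip.state();print(s['time_s'],s['tool_pos'],s['tool_rot'],s['ft_force'])
rows([[.56,.05,.42]],[.05])
```

```text
2.05 [ 0.45439385 -0.21351579  0.41945315] [ 3.14120159e+00 -8.58085890e-04  8.50708797e-02] [ 1.11668561 -0.27872011  0.43194634]
[ 0.2552 -0.5072 -0.0011] [ 0.0004 -0.0008  0.0335]
```

Call:
move_arm:
  steps:
    - [0.04,-0.07,0,0,0,0.03,-1]
    - [0.08,-0.15,0,0,0,0.03,-1]
    - [0.12,-0.22,0,0,0,0.03,-1]
    - [0.16,-0.3,0,0,0,0.03,-1]
    - [0.2,-0.37,0,0,0,0.03,-1]
    - [0.23,-0.44,0,0,0,0.03,-1]
    - [0.255,-0.5,0,0,0,0.03,-1]
    - [0.255,-0.5,0,0,0,0.03,-1]
    - [0.255,-0.5,0,0,0,0.03,-1]
    - [0.255,-0.5,0,0,0,0.03,-1]

```text
time_s: 2.88
tool_pos: [0.5597, 0.0437, 0.419]
tool_rot: [3.14, 0.0, 0.053]
ft_force: [0.6, 0.1, 0.3]
grip_width: 0.997
grasp_force: 0.0
```

Run:
```python
from h import *
s=manip.state();print(s['time_s'],s['tool_pos'],s['tool_rot'],s['ft_force'])
p=shot('wrist','w1.png');T=wristT(p,s);print(T[:3,3])
for l,z in {'base':0,'iris':.055,'pin_top':.105,'aim':.066,'peg':.055,'lamp_top':.065}.items():
    for d in manip.place_of(p,l)[:2]: print(l,np.round(d['uv'],1),round(d['p'],2),atz(p,d['uv'],z,T).round(4))
```

```text
2.8833 [0.55967482 0.04368572 0.419001  ] [3.14046515e+00 4.49164228e-04 5.32995997e-02] [0.61768779 0.09544715 0.27205043]
[0.62902179 0.04716432 0.39736512]
base [281.  194.9] 0.7 [0.5795 0.074  0.    ]
iris [278.6 205.5] 0.77 [0.5778 0.0719 0.055 ]
pin_top [255.1 340.4] 0.96 [0.4842 0.0824 0.105 ]
peg [281.2 203.2] 0.7 [0.5798 0.0699 0.055 ]
lamp_top [448.2 181.2] 0.94 [ 0.6053 -0.058   0.065 ]
```

View pics/w1.png

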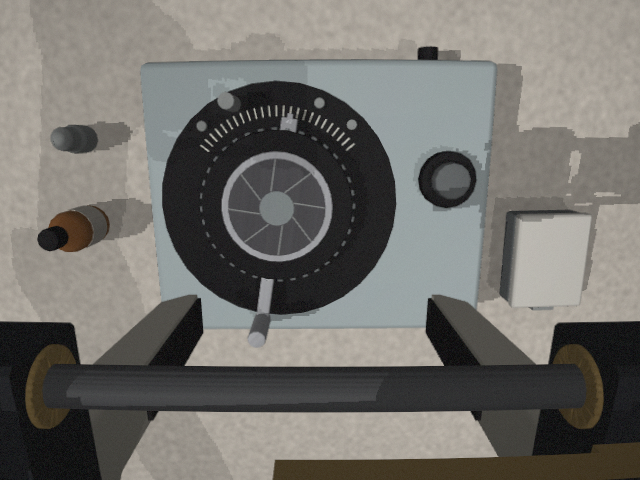

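The picture is clear. Low studs are at (201,126), (319,102) and (352,125), so the tall peg at (229,102) is in the +0.40 slot. The pointer is at (289,122), the pin top at (256,339) and the lamp at (449,182). Next I'll fit the base pose from the studs.

Run:
```python
from h import *
from scipy.optimize import least_squares
s=manip.state();p=shot('wrist');T=wristT(p,s)
S=np.array([atz(p,u,.059,T)[:2] for u in [(201,126),(319,102),(352,125)]]);P=atz(p,(226,99.5),.085,T)[:2]
S=np.vstack([S,P]);a=np.array([.75,-.4,-.75,.4])
f=lambda x:(x[:2]+.084*np.c_[np.cos(a+x[2]),np.sin(a+x[2])]-S).ravel()
r=least_squares(f,[.578,.072,0]);print(r.x,(r.fun*1e3).round(1))
c=r.x[:2];th=r.x[2];print('iris face centre',atz(p,(277,208),.07,T),'lamp pred',c+[ .02*np.cos(th)+.132*np.sin(th), .02*np.sin(th)-.132*np.cos(th)])
pin=atz(p,(256.5,341),.105,T)[:2];print('pin',pin,np.linalg.norm(pin-c),'ring ang', np.arctan2(*(c-pin)[::-1]))
n=atz(p,(289,124),.066,T)[:2];print('pointer ang',np.arctan2(*(n-c)[::-1]),np.linalg.norm(n-c),'peg ang',np.arctan2(*(P-c)[::-1]),th+.4)
for d in manip.place_of(p,'aim'):print(d,atz(p,d['uv'],.066,T))
```

```text
[0.57858745 0.07218976 0.05600207] [ 0.4  0.  -0.4 -0.4  0.4 -0.  -0.4  0.4]
iris face centre [0.57822775 0.072088   0.07      ] lamp pred [ 0.60594451 -0.05848385]
pin [0.4838472 0.0815389] 0.09520042996912324 ring ang -0.09836336805660491
pointer ang -0.1050597869287623 0.062449560520778685 peg ang 0.4495059096776131 0.45600207223133427
```

Run:
```python
from h import *
rows([[.484,.0815,.32],[.484,.0815,.267]],[-.1,-.1])
```

```text
[-0.1472 -0.0831  0.1984] [-0.000e+00 -1.000e-04  1.461e-01]
[-0.1473 -0.0831  0.3044] [-0.000e+00 -1.000e-04  1.461e-01]
```

Call:
move_arm:
  steps:
    - [-0.05,-0.03,0.05,0,0,0.05,-1]
    - [-0.1,-0.06,0.1,0,0,0.1,-1]
    - [-0.147,-0.083,0.15,0,0,0.146,-1]
    - [-0.147,-0.083,0.2,0,0,0.146,-1]
    - [-0.147,-0.083,0.23,0,0,0.146,-1]
    - [-0.147,-0.083,0.26,0,0,0.146,-1]
    - [-0.147,-0.083,0.285,0,0,0.146,-1]
    - [-0.147,-0.083,0.304,0,0,0.146,-1]
    - [-0.147,-0.083,0.304,0,0,0.146,-1]
    - [-0.147,-0.083,0.304,0,0,0.146,-1]
    - [-0.147,-0.083,0.304,0,0,0.146,-1]

```text
time_s: 4.25
tool_pos: [0.4845, 0.0819, 0.2677]
tool_rot: [-3.141, -0.001, -0.099]
ft_force: [0.6, -1.0, 0.2]
grip_width: 0.999
grasp_force: 0.0
```

Run:
```python
from h import *
s=manip.state();print(s['tool_pos'],s['tool_rot'],s['ft_force'])
p=shot('wrist','w2.png');T=wristT(p,s)
for l,z in {'pin_top':.105,'aim':.066}.items():
    for d in manip.place_of(p,l)[:2]: print(l,np.round(d['uv'],1),round(d['p'],2),atz(p,d['uv'],z,T).round(4))
```

```text
[0.48453322 0.08194285 0.2677271 ] [-3.14109595e+00 -1.34619053e-03 -9.90088088e-02] [ 0.5984328  -0.97173747  0.15721965]
pin_top [317.5 339.7] 0.84 [0.4856 0.0803 0.105 ]
pin_top [ 17.5 195.7] 0.16 [0.5472 0.176  0.105 ]
aim [ 19.1 196.2] 0.39 [0.5451 0.2033 0.066 ]
```

View pics/w2.png

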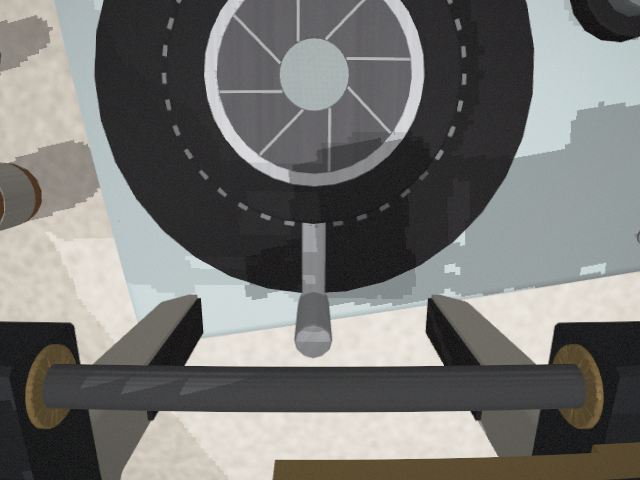

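The pin top at (313,341) sits midway between the fingers at (200) and (428). Now I'll close loosely around it.

Call:
move_arm:
  steps:
    - [0,0,0,0,0,0,0.2]
    - [0,0,0,0,0,0,0.5]
    - [0,0,0,0,0,0,0.57]
    - [0,0,0,0,0,0,0.57]
    - [0,0,0,0,0,0,0.57]
    - [0,0,0,0,0,0,0.57]
    - [0,0,0,0,0,0,0.57]
    - [0,0,0,0,0,0,0.57]
  grip_force: 5

```text
time_s: 5.07
tool_pos: [0.4842, 0.0819, 0.2671]
tool_rot: [-3.142, -0.0, -0.099]
ft_force: [-0.1, 0.6, 0.5]
grip_width: 0.475
grasp_force: 0.0
```

Run:
```python
from h import *
c=np.array([.5786,.0722])
s=manip.state();print(s['grip_width'],s['tool_pos'])
b=np.linspace(-.1,.45,12)[1:]
rows([[*(c-.095*np.array([np.cos(a),np.sin(a)])),.2677] for a in b],b)
```

```text
0.4754794699351741 [0.48415649 0.08193504 0.26712453]
[ 0.0001  0.01   -0.0012] [-0.0001 -0.0001 -0.0467]
[ 0.0008  0.0195 -0.0012] [-0.0001 -0.0001 -0.0945]
[ 0.002   0.0289 -0.0012] [-1.000e-04 -1.000e-04 -1.422e-01]
[ 0.0036  0.0383 -0.0012] [-1.000e-04 -1.000e-04 -1.899e-01]
[ 0.0057  0.0475 -0.0012] [-1.000e-04 -1.000e-04 -2.377e-01]
[ 0.0083  0.0567 -0.0012] [-1.000e-04 -1.000e-04 -2.854e-01]
[ 0.0113  0.0657 -0.0012] [-1.000e-04 -1.000e-04 -3.332e-01]
[ 0.0148  0.0745 -0.0012] [-1.000e-04 -1.000e-04 -3.809e-01]
[ 0.0187  0.0832 -0.0012] [-1.000e-04 -1.000e-04 -4.287e-01]
[ 0.023   0.0916 -0.0012] [-1.000e-04 -1.000e-04 -4.764e-01]
[ 0.0278  0.0999 -0.0012] [-1.000e-04 -1.000e-04 -5.242e-01]
```

Call:
move_arm:
  steps:
    - [0,0,0,0,0,0,0.57]
    - [0,0,0,0,0,0,0.57]
    - [0,0,0,0,0,0,0.57]
    - [0,0,0,0,0,0,0.57]
    - [0,0,0,0,0,0,0.57]
    - [0,0,0,0,0,0,0.57]
    - [0,0,0,0,0,0,0.57]
    - [0,0,0,0,0,0,0.57]

```text
time_s: 5.73
tool_pos: [0.4841, 0.0819, 0.2671]
tool_rot: [-3.141, -0.0, -0.099]
ft_force: [-0.0, -0.0, 0.8]
grip_width: 0.215
grasp_force: 0.0
```

Call:
move_arm:
  steps:
    - [0,0.005,0,0,0,-0.02,0.57]
    - [0,0.01,0,0,0,-0.047,0.57]
    - [0,0.0145,0,0,0,-0.07,0.57]
    - [0.001,0.0195,0,0,0,-0.095,0.57]
    - [0.0015,0.024,0,0,0,-0.118,0.57]
    - [0.002,0.029,0,0,0,-0.142,0.57]
    - [0.003,0.0335,0,0,0,-0.166,0.57]
    - [0.0036,0.038,0,0,0,-0.19,0.57]
    - [0.0046,0.043,0,0,0,-0.214,0.57]
    - [0.0057,0.0475,0,0,0,-0.238,0.57]
    - [0.007,0.052,0,0,0,-0.262,0.57]
    - [0.0083,0.0567,0,0,0,-0.285,0.57]

```text
time_s: 6.73
tool_pos: [0.4856, 0.0531, 0.2671]
tool_rot: [-3.141, -0.0, 0.202]
ft_force: [-0.5, 2.1, -0.7]
grip_width: 0.215
grasp_force: 1.1
```

Run:
```python
from h import *
c=np.array([.5786,.0722])
s=manip.state();print(s['grip_width'],s['tool_pos'],s['tool_rot'],s['ft_force'])
b=np.linspace(.2,.48,12)[1:]
rows([[*(c-.095*np.array([np.cos(a),np.sin(a)])),.2673] for a in b],b)
```

```text
0.21471467496309146 [0.48558477 0.05309515 0.26713726] [-3.14149558e+00 -2.93545317e-04  2.02008734e-01] [-0.5010878   2.05417935 -0.65838096]
[-0.      0.0043 -0.0003] [-0.0001 -0.0003 -0.0224]
[ 0.0001  0.0092 -0.0003] [-0.0001 -0.0003 -0.0467]
[ 0.0004  0.014  -0.0003] [-0.0001 -0.0003 -0.071 ]
[ 0.0009  0.0188 -0.0003] [-0.0001 -0.0003 -0.0953]
[ 0.0014  0.0236 -0.0003] [-1.000e-04 -3.000e-04 -1.196e-01]
[ 0.0021  0.0284 -0.0003] [-1.000e-04 -3.000e-04 -1.439e-01]
[ 0.0029  0.0332 -0.0003] [-1.000e-04 -3.000e-04 -1.682e-01]
[ 0.0038  0.0379 -0.0003] [-1.000e-04 -3.000e-04 -1.925e-01]
[ 0.0048  0.0427 -0.0003] [-1.000e-04 -3.000e-04 -2.168e-01]
[ 0.0059  0.0474 -0.0003] [-1.000e-04 -3.000e-04 -2.412e-01]
[ 0.0072  0.052  -0.0003] [-1.000e-04 -3.000e-04 -2.655e-01]
```

Call:
move_arm:
  steps:
    - [0,0.0043,0,0,0,-0.022,0.57]
    - [0,0.009,0,0,0,-0.047,0.57]
    - [0.0004,0.014,0,0,0,-0.071,0.57]
    - [0.001,0.019,0,0,0,-0.095,0.57]
    - [0.0014,0.0236,0,0,0,-0.12,0.57]
    - [0.002,0.0284,0,0,0,-0.144,0.57]
    - [0.003,0.033,0,0,0,-0.168,0.57]
    - [0.004,0.038,0,0,0,-0.19,0.57]
    - [0.005,0.043,0,0,0,-0.217,0.57]
    - [0.006,0.0474,0,0,0,-0.24,0.57]
    - [0.007,0.052,0,0,0,-0.265,0.57]
    - [0.007,0.052,0,0,0,-0.265,0.57]

```text
time_s: 7.73
tool_pos: [0.4941, 0.0277, 0.2671]
tool_rot: [3.141, 0.001, 0.478]
ft_force: [-0.1, -0.3, 0.8]
grip_width: 0.215
grasp_force: 0.2
```

Run:
```python
from h import *
c=np.array([.5786,.0722])
s=manip.state();print(s['grip_width'],s['tool_pos'],s['tool_rot'],s['ft_force'])
p=shot('wrist');T=wristT(p,s)
q=shot('scene','s2.png')
for pp,t in ((p,T),(q,None)):
  for l,z in {'pin_top':.105,'aim':.066}.items():
    for d in manip.place_of(pp,l)[:1]:
        x=atz(pp,d['uv'],z,t)[:2];v=(c-x)*(1 if z>.1 else -1);print(l,d['uv'],round(d['p'],2),x,np.linalg.norm(v),np.arctan2(v[1],v[0]))
cv2.imwrite('pics/s2c.png',cv2.resize(q['pixels'][180:340,200:420,::-1],None,fx=3.5,fy=3.5,interpolation=cv2.INTER_CUBIC))
```

```text
0.2152948027485749 [0.49414196 0.02772694 0.26708931] [3.14124940e+00 5.56522692e-04 4.77700103e-01] [-0.09996557 -0.26042288  0.78762511]
pin_top [306.9, 337.4] 0.92 [0.49484818 0.03056961] 0.09352783603855547 0.4612996240402593
pin_top [339.7, 192.9] 0.83 [0.48904457 0.03545355] 0.09680122158466839 0.3893717849098945
aim [317.9, 282.4] 0.64 [0.65367724 0.10091136] 0.08037993809195396 0.36526373305327603
```

View pics/s2c.png

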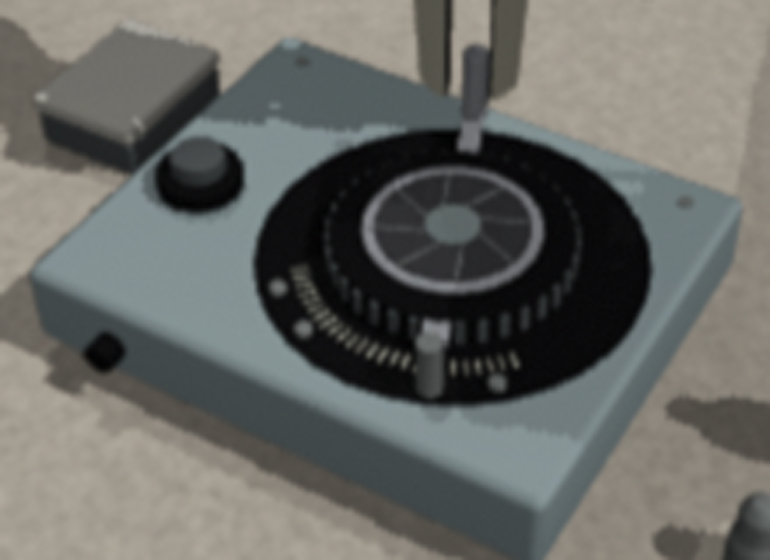

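The pointer at crop (437,330) is now behind the peg at (430,360). I'll open, lift off, and measure exactly from above.

Call:
move_arm:
  steps:
    - [0,0,0,0,0,0,-0.3]
    - [0,0,0,0,0,0,-0.3]
    - [0,0,0,0,0,0,-0.3]
    - [0,0,0,0,0,0,-0.3]
    - [0,0,-0.05,0,0,0,-0.3]
    - [0,0,-0.12,0,0,0,-0.3]
    - [0,0,-0.2,0,0,0,-0.3]
    - [0.03,0,-0.26,0,0,0.1,-0.3]
    - [0.08,0,-0.3,0,0,0.2,-0.3]
    - [0.12,0,-0.3,0,0,0.3,-0.3]
    - [0.12,0,-0.3,0,0,0.4,-0.3]
    - [0.12,0,-0.3,0,0,0.4,-0.3]

```text
time_s: 9.03
tool_pos: [0.5478, 0.0569, 0.4173]
tool_rot: [-3.141, -0.001, 0.058]
ft_force: [0.6, -0.4, -0.0]
grip_width: 0.653
grasp_force: 0.0
```

Call:
move_arm:
  steps:
    - [0,0,0,0,0,0,-0.3]
    - [0,0,0,0,0,0,-0.3]
    - [0,0,0,0,0,0,-0.3]

```text
time_s: 9.28
tool_pos: [0.5469, 0.0556, 0.4168]
tool_rot: [3.141, 0.001, 0.059]
ft_force: [-0.2, -0.0, -0.3]
grip_width: 0.647
grasp_force: 0.0
```

Run:
```python
from h import *
s=manip.state();print(s['tool_pos'],s['tool_rot'],s['ft_force'],s['grip_width'])
p=shot('wrist','w3.png');T=wristT(p,s)
for l,z in {'pin_top':.105,'aim':.066,'lamp_top':.065,'peg':.055,'iris':.055}.items():
    for d in manip.place_of(p,l)[:2]: print(l,d['uv'],round(d['p'],2),atz(p,d['uv'],z,T))
```

```text
[0.54688832 0.05560734 0.41678705] [3.1413769e+00 1.1809372e-03 5.9098795e-02] [-0.20824984 -0.04240611 -0.31240705] 0.6472298172583931
lamp_top [473.2, 167.4] 0.79 [ 0.60461713 -0.06260103  0.065     ]
lamp_top [105.9, 210.9] 0.42 [0.55471721 0.21842087 0.065     ]
peg [248.8, 83.5] 0.92 [0.6552446  0.11013133 0.055     ]
iris [296.9, 190.1] 0.76 [0.57788686 0.07025657 0.055     ]
```

View pics/w3.png

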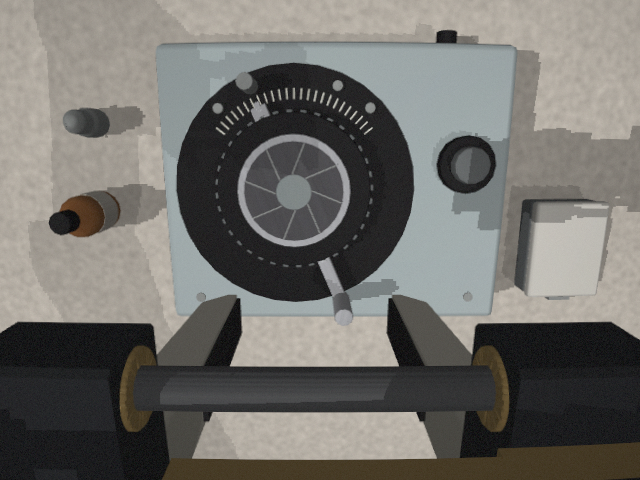

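The pin top is at (343,318), the pointer nose at about (260,109), the peg top at about (244,79) and the lamp at (472,166). I'll zoom in on the pointer and peg to check the alignment.

```bash
cat > m.py <<'E'
from h import *
from scipy.optimize import least_squares
s=manip.state();p=shot('wrist');T=wristT(p,s)
S=np.array([atz(p,u,.059,T)[:2] for u in [(218,108),(338,85.5),(370,107.5)]]+[atz(p,(243.5,79),.085,T)[:2]]);a=np.array([.75,-.4,-.75,.4])
f=lambda x:(x[:2]+.084*np.c_[np.cos(a+x[2]),np.sin(a+x[2])]-S).ravel()
r=least_squares(f,[.578,.072,0]);print(r.x,(r.fun*1e3).round(1));c=r.x[:2];print('iris',atz(p,(294,191.5),.07,T))
for n,u,z,k in (('pin',(343.5,318.5),.105,-1),('pointer',(260.5,111),.066,1)):
    v=k*(atz(p,u,z,T)[:2]-c);print(n,np.linalg.norm(v),np.arctan2(v[1],v[0])-r.x[2]-.4)
K=np.array([[p['fx'],0,p['cx']],[0,p['fy'],p['cy']],[0,0,1]]);Ti=np.linalg.inv(T)
def pr(x): return cv2.projectPoints(np.array([x],float),cv2.Rodrigues(Ti[:3,:3])[0],Ti[:3,3],K,np.array(p['dist']))[0][0,0]
im=cv2.resize(p['pixels'][50:350,160:480,::-1],None,fx=2,fy=2,interpolation=cv2.INTER_CUBIC)
t=r.x[2]+.4;d=np.array([np.cos(t),np.sin(t)])
m=lambda q:tuple(((pr(q)-[160,50])*2).round().astype(int).tolist())
cv2.line(im,m([*(c+.045*d),.066]),m([*(c+.084*d),.066]),(0,0,255),1)
cv2.line(im,m([*(c-.055*d),.07]),m([*(c-.09*d),.07]),(0,0,255),1)
cv2.circle(im,m([*(c-.095*d),.105]),2,(0,0,255),-1)
cv2.imwrite('pics/z1.png',im)
E
python3 m.py
```

```text
[0.57923271 0.07254386 0.05504408] [ 0.4  0.7  0.3  0.  -0.1 -0.5 -0.7 -0.2]
iris [0.57912995 0.07225292 0.07      ]
pin 0.0950506877583855 -0.000773628517980518
pointer 0.06300696661606757 -0.009066791726938805
```

View pics/z1.png

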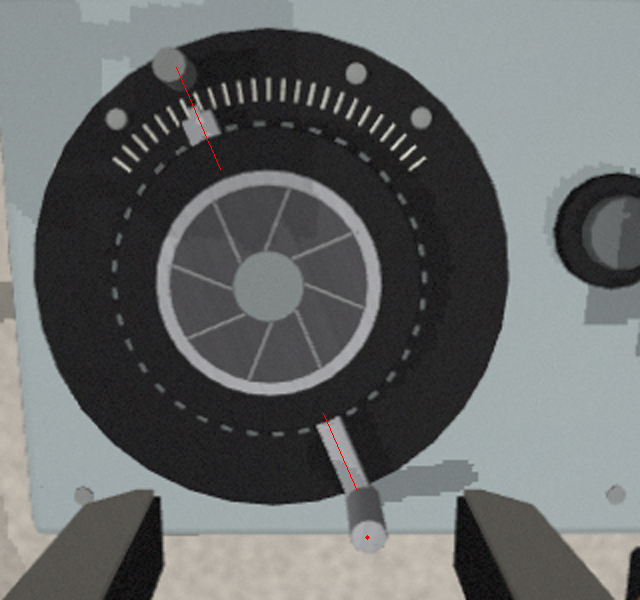

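The ring is on its mark: the pin and pointer are within 0.01 rad, under 1 mm at the aim point. Step 1 has stood still for well over 0.3 s. Now for the lamp.

Run:
```python
from h import *
rows([[.606,-.058,.40],[.606,-.058,.285]],[.055,.055])
```

```text
[0.1039 0.2343 0.0342] [-0.0001  0.      0.0031]
[0.1039 0.2343 0.2642] [-0.0001  0.      0.0031]
```

Call:
move_arm:
  steps:
    - [0.03,0.06,0,0,0,0,1]
    - [0.06,0.12,0,0,0,0,1]
    - [0.09,0.18,0,0,0,0,1]
    - [0.104,0.234,0.03,0,0,0,1]
    - [0.104,0.234,0.03,0,0,0,1]
    - [0.104,0.234,0.06,0,0,0,1]
    - [0.104,0.234,0.1,0,0,0,1]
    - [0.104,0.234,0.14,0,0,0,1]
    - [0.104,0.234,0.18,0,0,0,1]
    - [0.104,0.234,0.22,0,0,0,1]
    - [0.104,0.234,0.25,0,0,0,1]
    - [0.104,0.234,0.264,0,0,0,1]
  grip_force: 10

```text
time_s: 10.63
tool_pos: [0.6052, -0.0573, 0.2828]
tool_rot: [-3.141, 0.004, 0.059]
ft_force: [0.1, -0.1, 0.4]
grip_width: 0.004
grasp_force: 0.0
```

Call:
move_arm:
  steps:
    - [0,0,0,0,0,0,1]
    - [0,0,0,0,0,0,1]
    - [0,0,0,0,0,0,1]
    - [0,0,0,0,0,0,1]
    - [0,0,0,0,0,0,1]
    - [0,0,0,0,0,0,1]

```text
time_s: 11.13
tool_pos: [0.6062, -0.0577, 0.2859]
tool_rot: [3.141, -0.001, 0.058]
ft_force: [-0.0, 0.4, 0.8]
grip_width: 0.008
grasp_force: 0.0
```

Run:
```python
from h import *
s=manip.state();print(s['tool_pos'],s['tool_rot'],s['ft_force'],s['grip_width'])
shot('wrist','w4.png')
```

```text
[ 0.60623094 -0.05771681  0.28591645] [ 3.14148542e+00 -1.46974993e-03  5.81098041e-02] [-6.59790876e-04  3.63633146e-01  8.06975679e-01] 0.007814216160180599
```

View pics/w4.png

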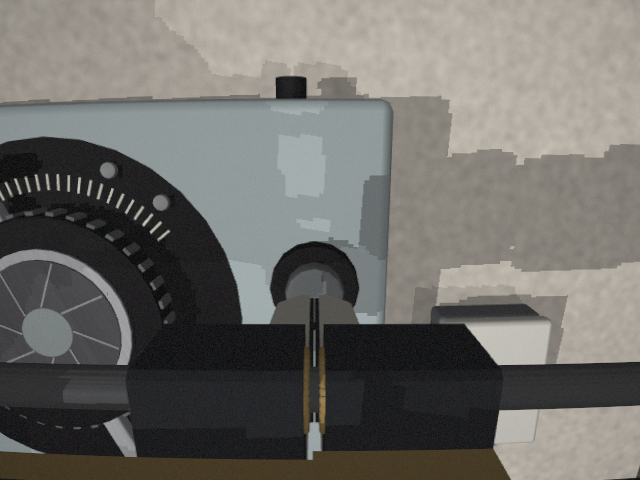

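The closed fingertips at (314,300) are over the button at (315,285). Descending in small steps.

Call:
move_arm:
  steps:
    - [0,0,0.006,0,0,0,1]
    - [0,0,0.012,0,0,0,1]
    - [0,0,0.018,0,0,0,1]
    - [0,0,0.024,0,0,0,1]
    - [0,0,0.03,0,0,0,1]
    - [0,0,0.036,0,0,0,1]
    - [0,0,0.04,0,0,0,1]
    - [0,0,0.044,0,0,0,1]
    - [0,0,0.044,0,0,0,1]

```text
time_s: 11.93
tool_pos: [0.606, -0.0577, 0.2629]
tool_rot: [-3.141, 0.0, 0.058]
ft_force: [-0.3, 0.1, 1.8]
grip_width: 0.006
grasp_force: 0.8
```

Call:
move_arm:
  steps:
    - [0,0,0.002,0,0,0,1]
    - [0,0,0.004,0,0,0,1]
    - [0,0,0.004,0,0,0,1]

```text
time_s: 12.18
tool_pos: [0.606, -0.0577, 0.2613]
tool_rot: [-3.142, 0.0, 0.058]
ft_force: [-1.7, 0.6, 3.5]
grip_width: 0.004
grasp_force: 1.3
```

Call:
move_arm:
  steps:
    - [0,0,0.002,0,0,0,1]
    - [0,0,0.004,0,0,0,1]
    - [0,0,0.004,0,0,0,1]

```text
time_s: 12.43
tool_pos: [0.606, -0.0577, 0.2592]
tool_rot: [-3.142, 0.0, 0.058]
ft_force: [-1.7, -0.3, 4.1]
grip_width: 0.003
grasp_force: 1.9
```

Contact has begun and the spring force is rising. I'll go to the stop, pausing there for readings.

Call:
move_arm:
  steps:
    - [0,0,0.002,0,0,0,1]
    - [0,0,0.004,0,0,0,1]
    - [0,0,0.004,0,0,0,1]

```text
time_s: 12.68
tool_pos: [0.606, -0.0577, 0.2575]
tool_rot: [-3.142, 0.0, 0.058]
ft_force: [-1.9, 0.2, 6.0]
grip_width: 0.004
grasp_force: 3.0
```

Call:
move_arm:
  steps:
    - [0,0,0.002,0,0,0,1]
    - [0,0,0.003,0,0,0,1]
    - [0,0,0.003,0,0,0,1]

```text
time_s: 12.93
tool_pos: [0.606, -0.0577, 0.2573]
tool_rot: [3.141, -0.0, 0.058]
ft_force: [-5.2, 0.2, 13.6]
grip_width: 0.005
grasp_force: 6.4
```

The force jumped to 13.6 N with no further travel, so the button is on its stop. Lifting off.

Call:
move_arm:
  steps:
    - [0,0,-0.01,0,0,0,1]
    - [0,0,-0.03,0,0,0,1]
    - [0,0,-0.08,0,0,0,1]
    - [0,0,-0.15,0,0,0,1]
    - [0,0,-0.22,0,0,0,1]
    - [0,0,-0.29,0,0,0,1]
    - [-0.05,-0.07,-0.31,0,0,0,1]
    - [-0.1,-0.14,-0.315,0,0,0,1]
    - [-0.12,-0.2,-0.315,0,0,0,1]
    - [-0.12,-0.23,-0.315,0,0,0,1]
    - [-0.12,-0.23,-0.315,0,0,0,1]
    - [-0.12,-0.23,-0.315,0,0,0,1]

```text
time_s: 13.93
tool_pos: [0.5396, 0.0541, 0.4133]
tool_rot: [3.141, -0.001, 0.06]
ft_force: [-0.2, -0.2, -0.7]
grip_width: 0.008
grasp_force: 0.0
```

Run:
```python
from h import *
s=manip.state();print(s['tool_pos'],s['tool_rot'],s['ft_force'])
shot('wrist','w5.png')
```

```text
[0.53960979 0.05413745 0.41332882] [ 3.14128413e+00 -1.17620364e-03  6.02281826e-02] [-0.18032388 -0.24508455 -0.71724979]
```

View pics/w5.png

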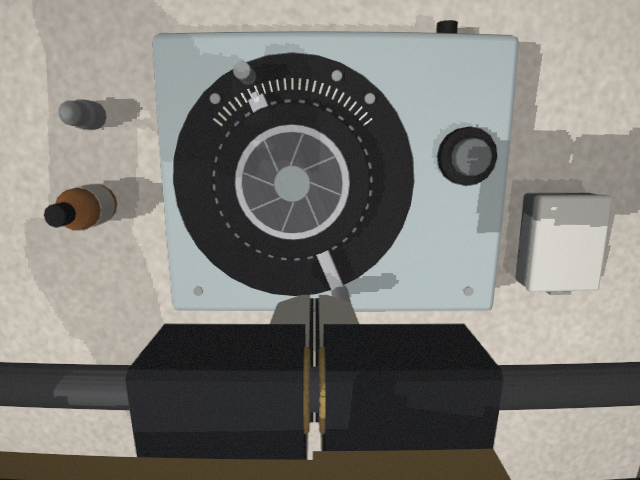

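The ring is unchanged, with the pointer at (258,102) toward the peg at (241,70). The lamp at (467,156) is up again, the bystanders are in place, and the arm is clear at z 0.41.

```bash
python3 -c "
from h import *
print(manip.hand_in())"
```

```text
the job is handed in; nothing more can be done
None
```

I set the ring on the tall peg (under 1 mm off by camera), pressed the lamp button to its stop, and it sprang back; the slide box, oil bottle and objective look unmoved, and the job is handed in (no verdict was returned).

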